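# Make up the wheel hub parts kit

## Robot

A 6-joint arm with a two-finger parallel gripper is mounted at the origin on a cart in front of the work surface, level with it; the furniture and walls round the work are solid. World frame = base frame: x ahead of the robot, y to its left, z up, the work surface at z = 0. Lengths are in mm, angles in rad, forces in N, time in s.
With the tool pointing down it reaches from about 275 to 1000 mm from the base axis. Payload 8.4 kg.
Tool frame: the origin (TCP) lies between the finger pads; the fingertips stand 8 mm ahead of it and the grasp point (between the pads) lies 11 mm behind it (tcp_to_tips is the distance from the TCP to the fingertips, in mm); z points along the fingers, y is the line along which they close (so a half turn about z gives the same grasp; the last joint's range is limited). The gripper opens to 85 mm and grips with 20 to 120 N. Pads are 22 mm wide; open, the fingers measure 114 mm over their backs; the gripper's body (76 mm by 85 mm) begins 54 mm behind the grasp point. The pads swing forward as they close: fully open they stand 13 mm farther back than shut.
Start: joints at [1.165, 0.353, 1.633, -0, 1.155, -0.002], TCP at [245.571, 574.737, 239.281] pointing down, gripper open.
Joint ranges: [-2.63, 2.63], [-0.92, 2.1], [0.06, 2.66], [-1.3, 4.44], [0, 2.69], [-3.02, 3.02]. Speed limits (rad/s): [2.22, 2.22, 2.79, 3.14, 3.14, 3.14].

## Interface

Orientations are given as [roll, pitch, yaw] about the fixed x, y, z axes, in that order (R = Rz(yaw) Ry(pitch) Rx(roll)).
In Python, from rig import * gives the robot as it stands.
- The arm moves only by the tool step_arm, never from a script. Its argument "motion" is a list of rows, each an object with "claw": the finger opening in mm, from 0 to 85.4; "delta_pos": the shift along the tool's x, y, z in mm, a list of three; "turn": the turn about the tool's z in rad. In form: [{"claw": claw, "delta_pos": [dx, dy, dz], "turn": turn}, ...]. A call has 1 to 8 rows; each row shifts and turns the commanded pose from where the row before left it, along the tool's axes as they then stand; what a row does not reach is not made up. A row lasts 1/12 s, in which the tool goes at most 41.7 mm and 7.16 degrees, less where a joint would pass 70% of its speed; a pose out of reach is approached as far as the arm can. A call is refused whole if a number of a shift passes 41.7 or a number of a turn 0.125, either way. A call with a gripper value outside its range is refused whole. The fingers move at their own pace and stop on an object; "force" is the grip in N (left out, the last holds). Time passes only in rows, so rows that do not move let the fingers close. It gives the time, the measured TCP pose, the force, the opening and the grip force at its end, in the units of the state.
- sense(): the state, without advancing time (a new reading comes with each control period).
- grab_frame(name): name is "side" or "top"; returns a dict with "img" (400x640x3 uint8, red, green, blue), "vertical_fov" (degrees; the focal length in pixels is half the picture's height over the tangent of half this angle, whatever the lens; pixels are square), "cx", "cy" (the principal point, pixels), "R" (3x3) and "t" (3): a world point X has camera coordinates R X + t. Camera axes: x right, y down, z forward; pixel columns grow to the right and rows downward; lengths in mm; the calibration is good to about 2 mm. A picture is of the moment at which its call begins. There is no depth.
- sign_off(): hands the job in; it is judged then, once.
The state is a dict: "clock": time; "qpos": joint angles; "qvel": joint speeds; "joint_efforts": joint torques, N m; "eef_pos": TCP position; "tcp_rot": TCP orientation; "contact_force": force on the tool from outside, world axes, zero at the start; "wrist_torque": the same for the moment, N m; "opening": opening from 0.0 (shut) to 1.0 (fully open); "grasp_force": force on a finger pad.
Only numpy, scipy, OpenCV 4.12 (cv2) and the standard library are available. Lean on these libraries where they do the work, as an engineer would, in place of code of your own. Each camera call takes 0.05 s, during which the arm holds its last target. There are 200 camera calls.

## Task

Make up the parts kit for the wheel hub: lay the larger ball bearing in the blue bay of the kit tray and the speed sensor in the yellow bay, lengthwise along it, and stand the silver bolt on its head in the red bay, each in the middle of its bay and resting on the floor of it. The smaller bearing and the dark bolt do not belong to the kit: leave them standing where they are.

Things in the scene. Friction and masses are not known exactly. Their poses are not given: they have to be found in the camera images.
- large_bearing_centre (a point): The larger of the two steel ball bearings lying flat: outside diameter 62 mm, 16 mm high. The point is its centre, half-way up (8 mm above its underside); z up. Up to 0.3 kg. A fixed open red case, 45 mm high, may stand as near as 25 mm beyond its far edge (+x), other parts a few mm beside it: choose the closing direction with room for the fingers.
- sensor_centre (a point): Speed sensor lying on its side: black plastic with an orange ring and a brass tip, 84 mm long (own y, the brass tip at -y, the grey plug end at +y), 22 mm wide (own x), 20 mm high. The point is the middle of its length, 10 mm above its underside. The square housing reaches from y = -4 to +26 mm; the barrel on the -y side is 18 mm thick.
- silver_bolt_centre (a point): Tall bright silver bolt standing upright on its flanged head: 68 mm high, head 24 mm wide and 8 mm high, shank 12 mm in diameter above it. The point is on its axis, 34 mm above its underside; z up.
- small_bearing_centre (a point): Look-alike: the smaller steel ball bearing, outside diameter 52 mm, 15 mm high, lying flat. The point is its centre, half-way up. Not wanted.
- dark_bolt_centre (a point): Look-alike: shorter, dark (blackened) bolt standing upright on its flanged head, 52 mm high, head 20 mm wide, shank 10 mm. The point is on its axis, 26 mm above its underside. Not wanted.
- floor_blue (a point): The blue plastic bay of the grey kit tray; the point is the centre of its inner floor, about 7 mm above the bench. The floor inside is 109 mm (own x, the long way) by 86 mm (own y), z up; its rim, 3 mm thick, stands 5 mm above that floor. The tray (127 x 292 mm, outer rim 14 mm above the bench, a wire handle at each end) is fixed and holds three such bays side by side, 94 mm apart along own y; the order of the colours changes.
- floor_yellow (a point): The yellow plastic bay of the grey kit tray; the point is the centre of its inner floor, about 7 mm above the bench. The floor inside is 109 mm (own x, the long way) by 86 mm (own y), z up; its rim, 3 mm thick, stands 5 mm above that floor. The tray (127 x 292 mm, outer rim 14 mm above the bench, a wire handle at each end) is fixed and holds three such bays side by side, 94 mm apart along own y; the order of the colours changes.
- floor_red (a point): The red plastic bay of the grey kit tray; the point is the centre of its inner floor, about 7 mm above the bench. The floor inside is 109 mm (own x, the long way) by 86 mm (own y), z up; its rim, 3 mm thick, stands 5 mm above that floor. The tray (127 x 292 mm, outer rim 14 mm above the bench, a wire handle at each end) is fixed and holds three such bays side by side, 94 mm apart along own y; the order of the colours changes.
Things that resemble listed ones, but are neither listed nor needed, are in the scene too. Leave any green look-alike of the part that bears small_bearing_centre alone.

How it is judged (in metres and radians):
At the end, for the whole second after the job is handed in: Each of the three parts rests still on its own bay's floor, within 13 mm of its centre, tilted under 0.12 rad; the sensor within 0.35 rad of the bay's long direction. Smaller bearing and dark bolt are upright, within 15 mm of where they started (horizontal distance between large_bearing_centre and floor_blue below 0.013 m and z of large_bearing_centre in the frame of floor_blue between 0.004 and 0.011 m and angle between each of large_bearing_centre, sensor_centre, silver_bolt_centre, small_bearing_centre, dark_bolt_centre's own z axis and vertical below 0.12 rad and linear speed of each of large_bearing, sensor, silver_bolt below 0.02 m/s and horizontal distance between sensor_centre and floor_yellow below 0.013 m and z of sensor_centre in the frame of floor_yellow between 0.006 and 0.013 m and horizontal distance between silver_bolt_centre and floor_red below 0.013 m and z of silver_bolt_centre in the frame of floor_red between 0.03 and 0.037 m and angle between the y axis of sensor_centre and the x axis of floor_yellow, either way round below 0.35 rad and distance of each of small_bearing_centre, dark_bolt_centre from where it was at the start of the episode below 0.015 m); the robot touches nothing.
It also fails if it takes over 88 s, if anything falls off the work surface, if the arm or the gripper's body presses on something with over 40 N, if the wrist force passes 120 N, or if a joint passes its speed limit or range.

## Working session

There is one attempt and no reset: what is moved stays moved. The work goes in short steps, Python scripts to look and compute and a tool call to move; the robot and the scene stay as the last step left them, time stands still between calls to the robot, and variables do not carry over. Pictures are saved under pics/ and viewed, at most 14 in all, crops included, and the job is handed in when it is done.

Besides the shell and the picture viewer there is one more tool, called in YAML: its name, and indented under it one key for each argument. step_arm: Moves the arm, as the interface text tells. Its arguments: {"type":"object","properties":{"motion":{"type":"array","items":{"type":"object","properties":{"claw":{"type":"number"},"delta_pos":{"type":"array","items":{"type":"number"}},"turn":{"type":"number"}}}},"force":{"type":"number"}},"required":["motion"]}

```bash
mkdir -p pics; ls; python3 - <<'E'
from rig import *
import cv2, pickle
s=sense(); print(s)
for n in("top","side"):
    f=grab_frame(n); pickle.dump(f,open(f"{n}0.pkl","wb"))
    print(n,f["vertical_fov"],f["cx"],f["cy"],f["R"],f["t"])
    cv2.imwrite(f"pics/{n}0.png",f["img"][:,:,::-1])
E
```

```text
pics
{'clock': 0.0, 'qpos': array([ 1.16461147e+00,  3.53602028e-01,  1.63416807e+00,  6.03594399e-06,
        1.15517009e+00, -2.36788892e-03]), 'qvel': array([-2.10857991e-03,  4.87907486e-05, -1.95902852e-03,  1.26638142e-03,
       -1.37322553e-04,  9.46381288e-04]), 'joint_efforts': array([-2.49289456e-03, -6.05258203e+01, -3.42064834e+01, -2.32766024e-04,
        9.45091975e-03,  2.68724392e-06]), 'eef_pos': array([245.37514145, 574.30451604, 238.57594444]), 'tcp_rot': array([-3.14024513e+00, -8.70957596e-06,  2.73777324e+00]), 'contact_force': array([-0.4499079 , -0.11411197, -0.5560796 ]), 'wrist_torque': array([-0.02994665,  0.03440106,  0.02885842]), 'grasp_force': 0.0, 'opening': 1.0002107266929139}
top 53.197924034687034 316.71744971254407 199.05385525446812 [[ 0.00871998 -0.99951272 -0.02997137]
 [-0.99845864 -0.00706006 -0.05505002]
 [ 0.0548116   0.03040521 -0.99803367]] [ 149.95406555  432.76959533 1040.27811864]
side 50.219496481951275 319.19106998924667 207.82434216506826 [[-0.98683778 -0.1602134   0.02197426]
 [-0.08557416  0.40206367 -0.91160401]
 [ 0.13721613 -0.9014857  -0.41048175]] [ 437.3440785    30.44787547 1154.80739661]
```

View pics/top0.png

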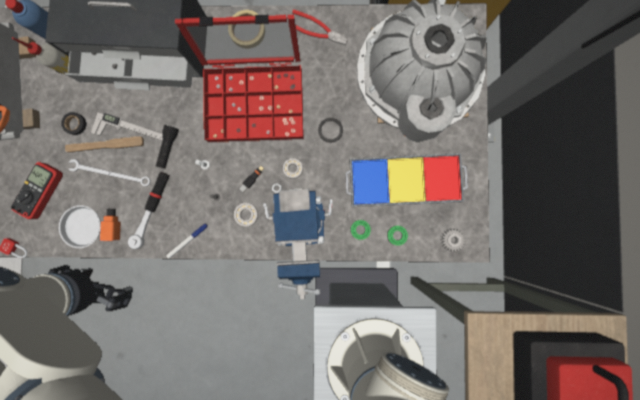

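View pics/side0.png

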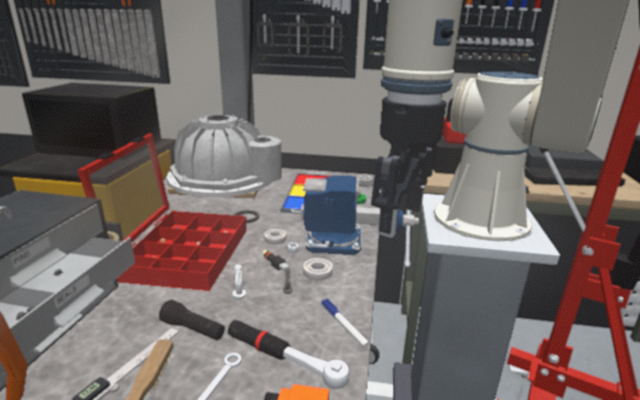

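```bash
cat > h.py <<'E'
import numpy as np, cv2, pickle
def load(n): return pickle.load(open(n,"rb"))
def foc(f): return f["img"].shape[0]/2/np.tan(np.radians(f["vertical_fov"])/2)
def proj(f,X):
    c=np.atleast_2d(X)@np.array(f["R"]).T+f["t"]; return c[:,:2]/c[:,2:]*foc(f)+[f["cx"],f["cy"]]
def back(f,u,v,z):
    R=np.array(f["R"]);d=R.T@[(u-f["cx"])/foc(f),(v-f["cy"])/foc(f),1];o=-R.T@f["t"]
    return o+d*(z-o[2])/d[2]
def crop(f,x0,y0,x1,y1,k,name):
    cv2.imwrite(name,cv2.resize(f["img"][y0:y1,x0:x1,::-1],None,fx=k,fy=k,interpolation=cv2.INTER_CUBIC))
E
python3 - <<'E'
from h import *
t=load("top0.pkl");s=load("side0.pkl")
crop(t,185,140,345,260,5,"pics/tc.png")
crop(s,205,160,365,310,4,"pics/sc.png")
for n,u,v,z in [("L?",245,214,15),("B2",292,168,15),("sens",253,178,10),("silver",203,164,34),("dark",215,197,26),("blue",370,181,10),("yel",406,180,10),("red",442,179,10)]:
    X=back(t,u,v,z);print(n,X.round(1),proj(s,X).round(0))
E
```

```text
L? [390.6 342.9  15. ] [[318. 266.]]
B2 [513.6 219.7  15. ] [[276. 233.]]
sens [486.9 324.3  10. ] [[275. 259.]]
silver [520.5 452.3  34. ] [[241. 280.]]
dark [434.4 420.8  26. ] [[289. 280.]]
blue [480.6  12.8  10. ] [[305. 203.]]
yel [483.8 -81.8  10. ] [[310. 190.]]
red [ 487.  -176.1   10. ] [[315. 180.]]
```

View pics/tc.png

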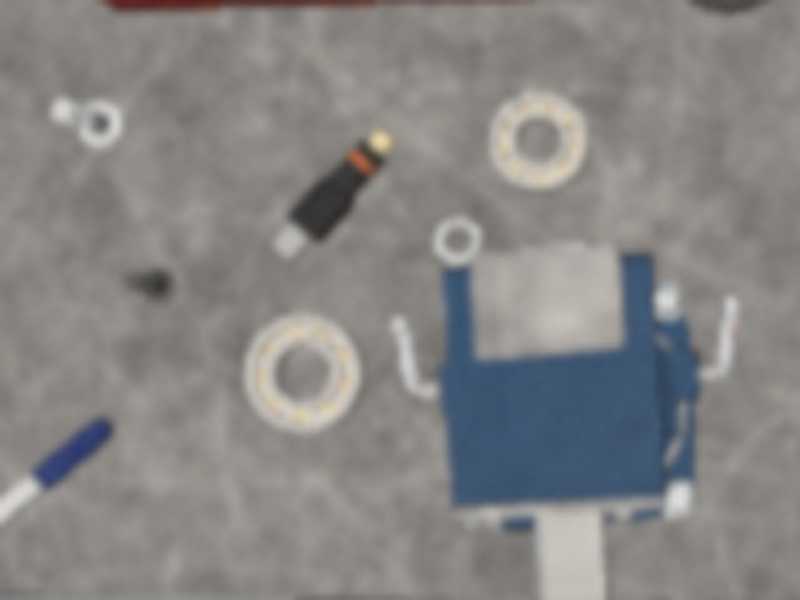

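View pics/sc.png

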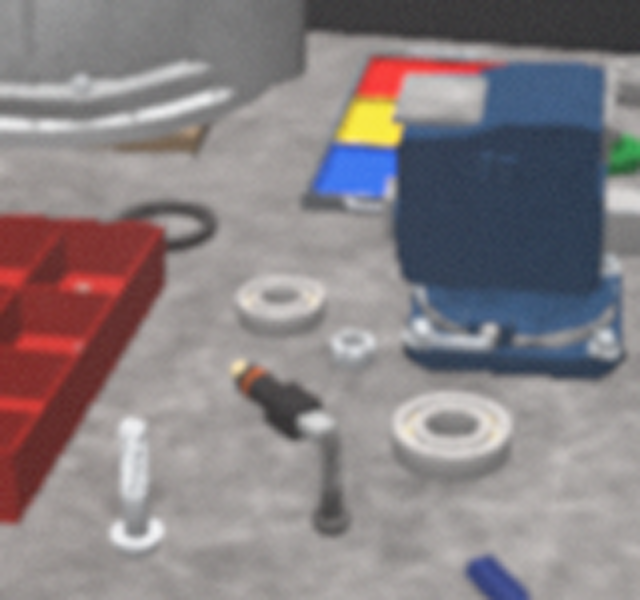

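Top view: the large bearing is at (245,214), the small one at (292,168), the sensor at (251,178) pointing up-right. The silver bolt's head is at (205,164), the dark bolt's at (215,197). The tray bays are blue, yellow and red at u = 370, 406 and 442, and a vise stands in between. The side view agrees with these positions.

```bash
python3 - <<'E'
from h import *
t=load("top0.pkl");s=load("side0.pkl")
T=lambda x,y:(x/5-.4+185,y/5-.4+140)
S=lambda x,y:(x/4-.375+205,y/4-.375+160)
from scipy.optimize import least_squares
def tri(a,b):
    return least_squares(lambda X:np.r_[proj(t,X)[0]-a,proj(s,X)[0]-b],[450,300,20]).x
for n,a,b in [("bear top",(302,373),(452,428)),("brass",(381,139),(239,369)),("plug",(287,243),(318,425)),("silver tip",(62,110),(131,424)),("silver head",(100,123),(136,531))]:
    print(n,tri(T(*a),S(*b)).round(1))
hsv=cv2.cvtColor(t["img"],cv2.COLOR_RGB2HSV)
for n,lo,hi in [("blue",(105,120,120),(125,255,255)),("yel",(22,120,120),(35,255,255)),("red",(0,150,150),(6,255,255))]:
    m=cv2.inRange(hsv,lo,hi); m[:, :345]=0; m[:150]=0; m[215:]=0
    k,_,st,c=cv2.connectedComponentsWithStats(m); i=1+st[1:,4].argmax()
    r=cv2.minAreaRect(np.argwhere(_==i)[:,::-1].astype(np.float32))
    print(n,back(t,*r[0],10).round(1),c[i].round(1),r)
# tray axis
E
```

```text
bear top [390.7 343.4  13.1]
brass [516.5 303.8  11.5]
plug [460.1 352.9  12.3]
silver tip [522.7 456.9  68.9]
silver head [524.3 456.1   8.8]
blue [479.8  12.9  10. ] [370.  181.3] ((369.99078369140625, 181.3338623046875), (43.71037673950195, 34.44688415527344), 86.8201675415039)
yel [484.4 -81.8  10. ] [406.1 179.7] ((405.9900207519531, 179.80052185058594), (43.046226501464844, 34.656707763671875), 87.1375961303711)
red [ 489.6 -175.6   10. ] [441.8 178. ] ((441.8241271972656, 178.01034545898438), (42.397300720214844, 34.880882263183594), 86.633544921875)
```

step_arm:
  motion:
    - {"claw": 50, "delta_pos": [0, 0, 0], "turn": 0.104}
    - {"claw": 50, "delta_pos": [-15, -1, 0], "turn": 0.104}
    - {"claw": 50, "delta_pos": [-25, -2, 0], "turn": 0.104}
    - {"claw": 50, "delta_pos": [-32, -2.5, 0], "turn": 0}
    - {"claw": 50, "delta_pos": [-32, -2.5, 0], "turn": 0}
    - {"claw": 50, "delta_pos": [-32, -2.5, 5], "turn": 0}
    - {"claw": 50, "delta_pos": [-32, -2.5, 10], "turn": 0}
    - {"claw": 50, "delta_pos": [-32, -2.5, 10], "turn": 0}
  force: 40

```text
clock: 0.77
eef_pos: [390.9, 435.0, 214.1]
tcp_rot: [3.141, 0.0, 2.426]
contact_force: [-0.1, 0.7, 0.9]
opening: 0.587
grasp_force: 0.0
```

```bash
cat >> h.py <<'E'
def togo(x,y,z=None,yaw=None):
    from rig import sense
    s=sense();p=s["eef_pos"];r=s["tcp_rot"];ps=r[2]
    d=np.array([x,y,p[2] if z is None else z])-p
    print("t",round(s["clock"],2),"p",p.round(1),"rpy",np.round(r,3),"F",np.round(s["contact_force"],1),"open",round(s["opening"]*85.4,1),"grip",round(float(s["grasp_force"]),1))
    turn=0
    if yaw is not None: turn=(ps-yaw+np.pi)%(2*np.pi)-np.pi; 
    for q in (ps,ps-turn): print("yaw",round(q,3),"tool delta",round(d[0]*np.cos(q)+d[1]*np.sin(q),1),round(d[0]*np.sin(q)-d[1]*np.cos(q),1),round(-d[2],1),"turn",round(turn,3))
E
python3 -c "
from h import *; togo(481.5,334.3,100,2.426)"
```

```text
t 0.77 p [390.9 435.  214.1] rpy [3.141 0.    2.426] F [-0.1  0.7  0.9] open 50.1 grip 0.0
yaw 2.426 tool delta -134.4 -16.6 114.1 turn 0.0
yaw 2.426 tool delta -134.4 -16.6 114.1 turn 0.0
```

step_arm:
  motion:
    - {"claw": 50, "delta_pos": [-30, -4, 10], "turn": 0}
    - {"claw": 50, "delta_pos": [-30, -4, 15], "turn": 0}
    - {"claw": 50, "delta_pos": [-30, -4, 20], "turn": 0}
    - {"claw": 50, "delta_pos": [-24, -3, 25], "turn": 0}
    - {"claw": 50, "delta_pos": [-15, -1.5, 25], "turn": 0}
    - {"claw": 50, "delta_pos": [-5, 0, 20], "turn": 0}
    - {"claw": 50, "delta_pos": [0, 0, 0], "turn": 0}

```text
clock: 1.35
eef_pos: [478.9, 333.0, 95.2]
tcp_rot: [-3.135, -0.001, 2.424]
contact_force: [-0.5, -0.6, 0.1]
opening: 0.587
grasp_force: 0.0
```

```bash
python3 - <<'E'
from h import *; from rig import *
togo(481.5,334.3,14,2.426)
f=grab_frame("side"); crop(f,205,130,365,310,4,"pics/s1.png")
E
```

```text
t 1.35 p [478.9 333.   95.2] rpy [-3.135e+00 -1.000e-03  2.424e+00] F [-0.5 -0.6  0.1] open 50.1 grip 0.0
yaw 2.424 tool delta -1.1 2.7 81.2 turn -0.002
yaw 2.426 tool delta -1.1 2.7 81.2 turn -0.002
```

View pics/s1.png

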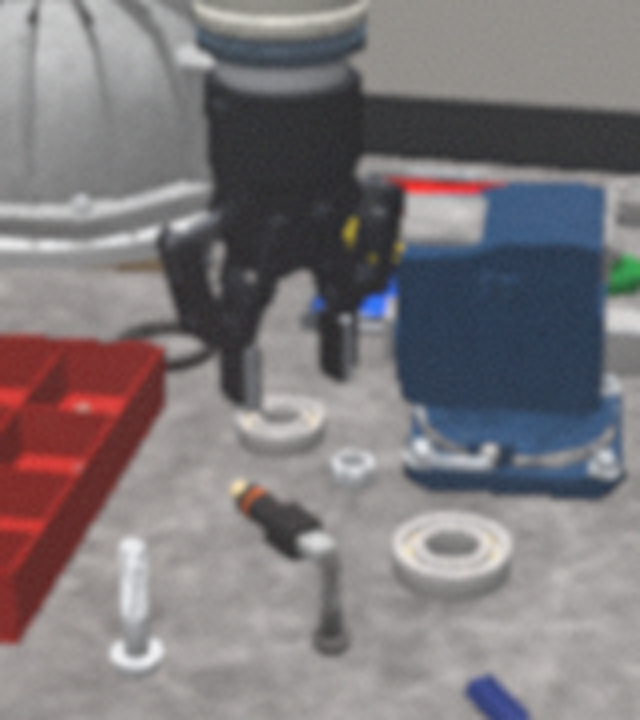

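The gripper hangs open above the sensor, clear of the vise. Descending.

step_arm:
  motion:
    - {"claw": 50, "delta_pos": [-1, 1.5, 15], "turn": 0}
    - {"claw": 50, "delta_pos": [0, 0, 20], "turn": 0}
    - {"claw": 50, "delta_pos": [0, 0, 20], "turn": 0}
    - {"claw": 50, "delta_pos": [0, 0, 15], "turn": 0}
    - {"claw": 50, "delta_pos": [0, 0, 8], "turn": 0}
    - {"claw": 50, "delta_pos": [0, 0, 0], "turn": 0}
    - {"claw": 50, "delta_pos": [0, 0, 0], "turn": 0}

```text
clock: 1.98
eef_pos: [482.2, 337.0, 22.2]
tcp_rot: [3.141, 0.0, 2.426]
contact_force: [0.3, -0.2, 0.2]
opening: 0.583
grasp_force: 0.0
```

```bash
python3 - <<'E'
from h import *; from rig import *
togo(481.5,334.3,12,2.426)
f=grab_frame("side"); crop(f,245,180,345,280,6,"pics/s2.png")
E
```

```text
t 1.98 p [482.2 337.   22.2] rpy [3.141 0.    2.426] F [ 0.3 -0.2  0.2] open 49.8 grip 0.0
yaw 2.426 tool delta -1.2 -2.5 10.2 turn 0.0
yaw 2.426 tool delta -1.2 -2.5 10.2 turn 0.0
```

View pics/s2.png

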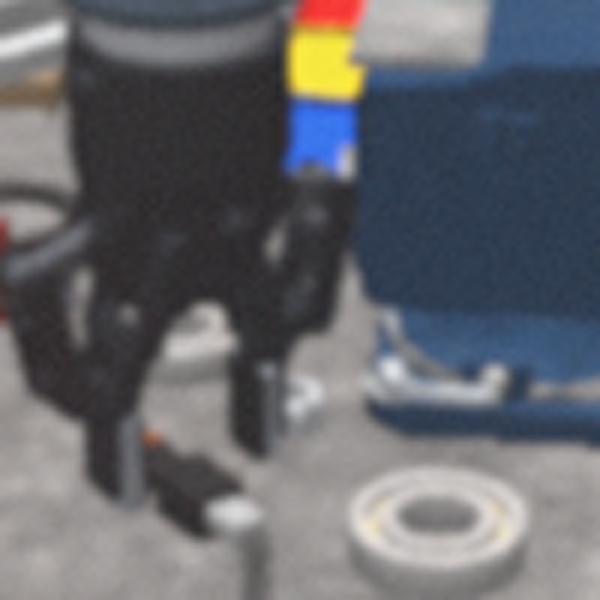

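Fingers straddle the housing (crop 190,478). Lowering 10 mm and closing.

step_arm:
  motion:
    - {"claw": 50, "delta_pos": [-1, -2, 5], "turn": 0}
    - {"claw": 50, "delta_pos": [0, 0, 5], "turn": 0}
    - {"claw": 10, "delta_pos": [0, 0, 0], "turn": 0}
    - {"claw": 10, "delta_pos": [0, 0, 0], "turn": 0}
    - {"claw": 10, "delta_pos": [0, 0, 0], "turn": 0}
    - {"claw": 10, "delta_pos": [0, 0, 0], "turn": 0}
    - {"claw": 10, "delta_pos": [0, 0, 0], "turn": 0}
    - {"claw": 10, "delta_pos": [0, 0, 0], "turn": 0}
  force: 40

```text
clock: 2.7
eef_pos: [481.6, 334.2, 11.5]
tcp_rot: [3.141, 0.0, 2.426]
contact_force: [-0.5, 0.3, 2.1]
opening: 0.244
grasp_force: 39.6
```

step_arm:
  motion:
    - {"claw": 10, "delta_pos": [0, 0, -10], "turn": 0}
    - {"claw": 10, "delta_pos": [0, 0, -20], "turn": -0.108}
    - {"claw": 10, "delta_pos": [0, 0, -30], "turn": -0.11}
    - {"claw": 10, "delta_pos": [0, 0, -30], "turn": -0.11}
    - {"claw": 10, "delta_pos": [0, 0, -30], "turn": -0.11}
    - {"claw": 10, "delta_pos": [0, 0, -30], "turn": -0.11}
    - {"claw": 10, "delta_pos": [0, 0, -30], "turn": -0.11}
    - {"claw": 10, "delta_pos": [0, 0, -20], "turn": -0.11}

```text
clock: 3.37
eef_pos: [482.0, 334.4, 215.1]
tcp_rot: [3.14, 0.003, -3.084]
contact_force: [0.7, 0.9, -0.9]
opening: 0.245
grasp_force: 39.4
```

```bash
python3 -c "
from h import *; togo(475.4,-82.3,19,3.194)"
```

```text
t 3.37 p [482.  334.4 215.1] rpy [ 3.140e+00  3.000e-03 -3.084e+00] F [ 0.7  0.9 -0.9] open 20.9 grip 39.4
yaw -3.084 tool delta 30.6 -415.7 196.1 turn 0.005
yaw -3.089 tool delta 28.5 -415.8 196.1 turn 0.005
```

step_arm:
  motion:
    - {"claw": 10, "delta_pos": [1, -15, 0], "turn": 0}
    - {"claw": 10, "delta_pos": [2, -30, 0], "turn": 0}
    - {"claw": 10, "delta_pos": [2.5, -36, 0], "turn": 0}
    - {"claw": 10, "delta_pos": [2.5, -36, 0], "turn": 0}
    - {"claw": 10, "delta_pos": [2.5, -36, 0], "turn": 0}
    - {"claw": 10, "delta_pos": [2.5, -36, 0], "turn": 0}
    - {"claw": 10, "delta_pos": [2.5, -36, 0], "turn": 0}
    - {"claw": 10, "delta_pos": [2.5, -36, 0], "turn": 0}

```text
clock: 4.03
eef_pos: [476.0, 70.5, 211.1]
tcp_rot: [-3.141, -0.001, -3.091]
contact_force: [1.2, 0.1, -0.9]
opening: 0.244
grasp_force: 39.4
```

step_arm:
  motion:
    - {"claw": 10, "delta_pos": [2.5, -36, 5], "turn": 0}
    - {"claw": 10, "delta_pos": [2.5, -36, 10], "turn": 0}
    - {"claw": 10, "delta_pos": [2.5, -36, 15], "turn": 0}
    - {"claw": 10, "delta_pos": [2, -30, 20], "turn": 0}
    - {"claw": 10, "delta_pos": [1, -15, 25], "turn": 0}
    - {"claw": 10, "delta_pos": [0, 0, 25], "turn": 0}
    - {"claw": 10, "delta_pos": [0, 0, 15], "turn": 0}
    - {"claw": 10, "delta_pos": [0, 0, 0], "turn": 0}

```text
clock: 4.7
eef_pos: [471.6, -81.2, 93.4]
tcp_rot: [3.14, -0.006, -3.092]
contact_force: [-0.7, 0.8, -0.8]
opening: 0.245
grasp_force: 39.4
```

```bash
python3 - <<'E'
from h import *; from rig import *
togo(475.4,-82.3,19,3.194)
f=grab_frame("top"); crop(f,320,130,480,250,5,"pics/t3.png")
E
```

```text
t 4.7 p [471.6 -81.2  93.4] rpy [ 3.14  -0.006 -3.092] F [-0.7  0.8 -0.8] open 20.9 grip 39.4
yaw -3.092 tool delta -3.7 -1.3 74.4 turn -0.003
yaw -3.089 tool delta -3.7 -1.3 74.4 turn -0.003
```

View pics/t3.png

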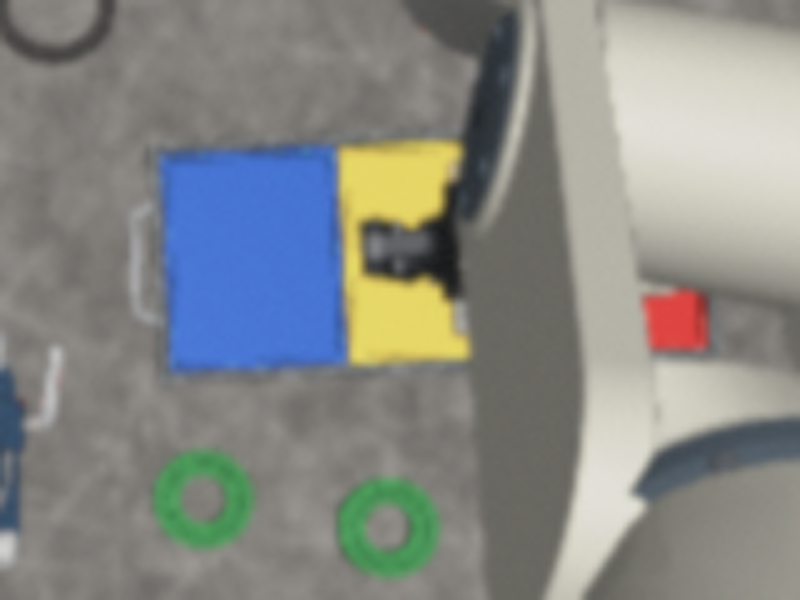

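The sensor is over the yellow bay (plug end near crop (460,317), brass near (452,170)), aligned with it. Lowering to just above the floor.

step_arm:
  motion:
    - {"claw": 10, "delta_pos": [-1.5, -1, 15], "turn": 0}
    - {"claw": 10, "delta_pos": [-1, 0, 20], "turn": 0}
    - {"claw": 10, "delta_pos": [0, 0, 15], "turn": 0}
    - {"claw": 10, "delta_pos": [0, 0, 10], "turn": 0}
    - {"claw": 10, "delta_pos": [0, 0, 5], "turn": 0}
    - {"claw": 10, "delta_pos": [0, 0, 0], "turn": 0}
    - {"claw": 10, "delta_pos": [0, 0, 0], "turn": 0}

```text
clock: 5.33
eef_pos: [477.6, -81.7, 31.9]
tcp_rot: [-3.141, 0.001, -3.089]
contact_force: [-1.2, -0.5, -0.5]
opening: 0.248
grasp_force: 39.4
```

```bash
python3 - <<'E'
from h import *; from rig import *
togo(475.4,-82.3,19,3.194)
f=grab_frame("side"); crop(f,270,160,370,235,8,"pics/s4.png")
print(proj(f,[[475.4-2,-82,7],[484.4,-81.8,7],[526,-80,7]]).round(1))
E
```

```text
t 5.33 p [477.6 -81.7  31.9] rpy [-3.141e+00  1.000e-03 -3.089e+00] F [-1.2 -0.5 -0.5] open 21.1 grip 39.4
yaw -3.089 tool delta 2.2 -0.5 12.9 turn -0.0
yaw -3.089 tool delta 2.2 -0.5 12.9 turn -0.0
[[313.7 191.5]
 [310.1 191.2]
 [296.6 190.3]]
```

View pics/s4.png

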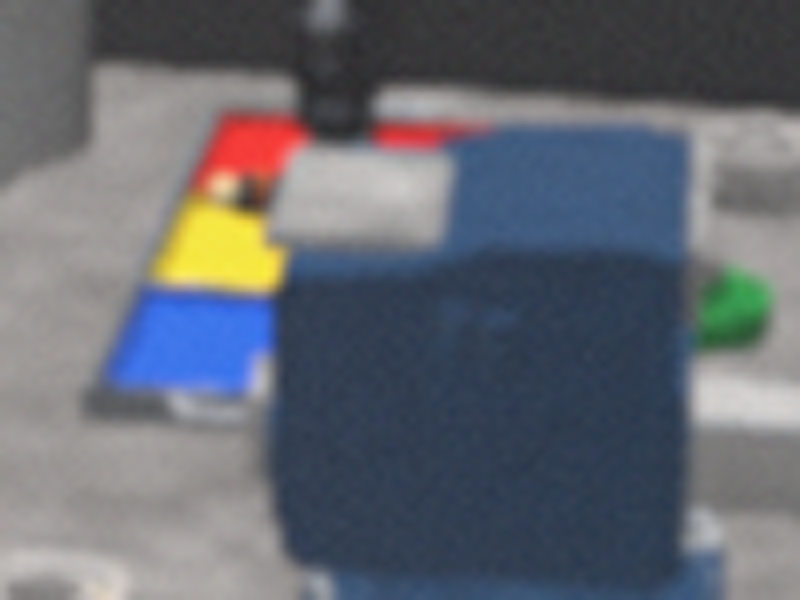

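```bash
python3 - <<'E'
from h import *
f=load("side0.pkl"); print(back(f,212/8+270-.44,187/8+160-.44,30.5).round(1), proj(f,[[528.6,-79,30.5],[523,-79,30.5]]).round(1))
E
```

```text
[527.7 -81.   30.5] [[295.6 183.2]
 [297.5 183.3]]
```

Brass tip end at crop (212,185) gives x≈528, so the sensor's centre is within 2 mm of the bay's middle. Setting down.

step_arm:
  motion:
    - {"claw": 10, "delta_pos": [1.5, 0, 5], "turn": 0}
    - {"claw": 10, "delta_pos": [0, 0, 4], "turn": 0}
    - {"claw": 10, "delta_pos": [0, 0, 3], "turn": 0}
    - {"claw": 10, "delta_pos": [0, 0, 0], "turn": 0}
    - {"claw": 10, "delta_pos": [0, 0, 0], "turn": 0}

```text
clock: 5.8
eef_pos: [475.5, -81.8, 19.1]
tcp_rot: [3.141, -0.0, -3.089]
contact_force: [0.3, 0.6, -0.8]
opening: 0.245
grasp_force: 39.4
```

step_arm:
  motion:
    - {"claw": 10, "delta_pos": [0, 0, 0.7], "turn": 0}
    - {"claw": 24, "delta_pos": [0, 0, 0], "turn": 0}
    - {"claw": 30, "delta_pos": [0, 0, 0], "turn": 0}
    - {"claw": 45, "delta_pos": [0, 0, 0], "turn": 0}
    - {"claw": 45, "delta_pos": [0, 0, 0], "turn": 0}
    - {"claw": 45, "delta_pos": [0, 0, -10], "turn": 0}
    - {"claw": 45, "delta_pos": [0, 0, -20], "turn": 0}
    - {"claw": 45, "delta_pos": [0, 0, -30], "turn": 0}

```text
clock: 6.47
eef_pos: [474.0, -81.5, 78.2]
tcp_rot: [3.141, -0.004, -3.089]
contact_force: [-0.0, -0.2, -0.1]
opening: 0.529
grasp_force: 0.0
```

```bash
python3 -c "
from h import *; togo(390.7,343.4,240,-3.089)"
```

```text
t 6.47 p [474.  -81.5  78.2] rpy [ 3.141 -0.004 -3.089] F [-0.  -0.2 -0.1] open 45.2 grip 0.0
yaw -3.089 tool delta 61.1 428.7 -161.8 turn -0.0
yaw -3.089 tool delta 60.9 428.7 -161.8 turn -0.0
```

step_arm:
  motion:
    - {"claw": 80, "delta_pos": [0, 0, -25], "turn": 0.112}
    - {"claw": 80, "delta_pos": [0, 0, -30], "turn": 0.112}
    - {"claw": 80, "delta_pos": [0, 0, -30], "turn": 0.112}
    - {"claw": 80, "delta_pos": [0, 0, -30], "turn": 0.112}
    - {"claw": 80, "delta_pos": [0, 0, -25], "turn": 0.112}
    - {"claw": 80, "delta_pos": [0, 0, -15], "turn": 0.112}
    - {"claw": 80, "delta_pos": [0, 0, 0], "turn": 0.112}
    - {"claw": 80, "delta_pos": [0, 0, 0], "turn": 0.112}

```text
clock: 7.13
eef_pos: [476.2, -81.9, 235.8]
tcp_rot: [3.14, 0.003, 2.292]
contact_force: [0.3, 1.0, -0.1]
opening: 0.936
grasp_force: 0.0
```

step_arm:
  motion:
    - {"claw": 80, "delta_pos": [0, 0, 0], "turn": 0.112}
    - {"claw": 80, "delta_pos": [0, 0, 0], "turn": 0.112}
    - {"claw": 80, "delta_pos": [0, 0, 0], "turn": 0.112}
    - {"claw": 80, "delta_pos": [0, 0, 0], "turn": 0.112}
    - {"claw": 80, "delta_pos": [0, 0, 0], "turn": 0.112}
    - {"claw": 80, "delta_pos": [0, 0, 0], "turn": 0.112}
    - {"claw": 80, "delta_pos": [0, 0, 0], "turn": 0}

```text
clock: 7.72
eef_pos: [475.5, -81.7, 234.3]
tcp_rot: [3.141, 0.0, 1.621]
contact_force: [-0.6, -0.0, 0.3]
opening: 0.94
grasp_force: 0.0
```

```bash
python3 -c "
from h import *; togo(390.7,343.4,240,1.623)"
```

```text
t 7.72 p [475.5 -81.7 234.3] rpy [3.141 0.    1.621] F [-0.6 -0.   0.3] open 80.3 grip 0.0
yaw 1.621 tool delta 428.8 -63.4 -5.7 turn -0.002
yaw 1.623 tool delta 429.0 -62.5 -5.7 turn -0.002
```

step_arm:
  motion:
    - {"claw": 80, "delta_pos": [15, -2, 0], "turn": 0}
    - {"claw": 80, "delta_pos": [30, -4.5, 0], "turn": 0}
    - {"claw": 80, "delta_pos": [36, -5.5, 0], "turn": 0}
    - {"claw": 80, "delta_pos": [36, -5.5, 0], "turn": 0}
    - {"claw": 80, "delta_pos": [36, -5.5, 0], "turn": 0}
    - {"claw": 80, "delta_pos": [36, -5.5, 0], "turn": 0}
    - {"claw": 80, "delta_pos": [36, -5.5, 0], "turn": 0}
    - {"claw": 80, "delta_pos": [36, -5.5, 0], "turn": 0}

```text
clock: 8.38
eef_pos: [421.1, 178.2, 234.3]
tcp_rot: [3.141, -0.0, 1.63]
contact_force: [1.3, 0.3, -0.2]
opening: 0.935
grasp_force: 0.0
```

step_arm:
  motion:
    - {"claw": 80, "delta_pos": [36, -5.5, 0], "turn": 0}
    - {"claw": 80, "delta_pos": [36, -5.5, 0], "turn": 0}
    - {"claw": 80, "delta_pos": [36, -5, 0], "turn": 0}
    - {"claw": 80, "delta_pos": [30, -4, 10], "turn": 0}
    - {"claw": 80, "delta_pos": [20, -2, 20], "turn": 0}
    - {"claw": 80, "delta_pos": [10, -1, 30], "turn": 0}
    - {"claw": 80, "delta_pos": [0, 0, 30], "turn": 0}
    - {"claw": 80, "delta_pos": [0, 0, 20], "turn": 0}

```text
clock: 9.05
eef_pos: [388.5, 343.3, 121.8]
tcp_rot: [-3.14, 0.001, 1.632]
contact_force: [-0.6, -0.4, -0.6]
opening: 0.94
grasp_force: 0.0
```

```bash
python3 - <<'E'
from h import *; from rig import *
f=grab_frame("top"); cv2.imwrite("pics/t5.png",f["img"][100:280,180:500,::-1].repeat(2,0).repeat(2,1))
togo(390.7,343.4,11,1.623)
pickle.dump(f,open("t5.pkl","wb"))
E
```

```text
t 9.1 p [387.2 341.7 118.9] rpy [-3.137  0.004  1.631] F [-1.5 -1.9 -4. ] open 79.9 grip 0.0
yaw 1.631 tool delta 1.5 3.6 107.9 turn 0.008
yaw 1.623 tool delta 1.6 3.6 107.9 turn 0.008
```

View pics/t5.png

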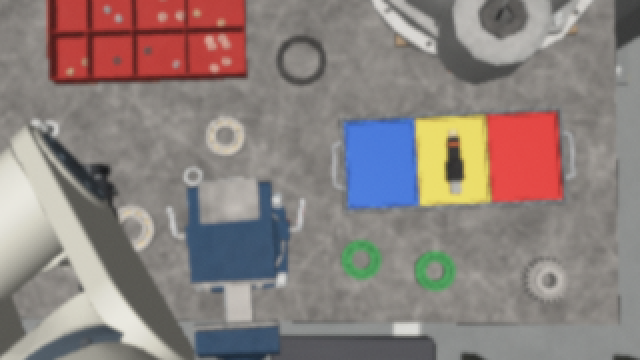

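The sensor lies in the yellow bay, centred to about 3 mm (at (455,163) in the picture) and lengthwise. Going down over the large bearing.

step_arm:
  motion:
    - {"claw": 80, "delta_pos": [0.5, 2, 20], "turn": 0}
    - {"claw": 80, "delta_pos": [0, 0, 25], "turn": 0}
    - {"claw": 80, "delta_pos": [0, 0, 25], "turn": 0}
    - {"claw": 80, "delta_pos": [0, 0, 15], "turn": 0}
    - {"claw": 80, "delta_pos": [0, 0, 8], "turn": 0}
    - {"claw": 80, "delta_pos": [0, 0, 0], "turn": 0}
    - {"claw": 80, "delta_pos": [0, 0, 0], "turn": 0}

```text
clock: 9.68
eef_pos: [392.1, 344.0, 31.4]
tcp_rot: [3.141, -0.0, 1.627]
contact_force: [-0.9, -0.1, -0.5]
opening: 0.934
grasp_force: 0.0
```

```bash
python3 - <<'E'
from h import *; from rig import *
togo(390.7,343.4,11,1.623)
f=grab_frame("side"); crop(f,265,200,365,300,6,"pics/s6.png")
p=sense()["eef_pos"]
for z in (0,p[2]-8,p[2]): print(((proj(f,[[p[0]+40,p[1]+11,z],[p[0]-40,p[1]+11,z]])-[265,200])*6).round(0))
E
```

```text
t 9.68 p [392.1 344.   31.4] rpy [ 3.141 -0.     1.627] F [-0.9 -0.1 -0.5] open 79.8 grip 0.0
yaw 1.627 tool delta -0.5 -1.4 20.4 turn 0.004
yaw 1.623 tool delta -0.5 -1.4 20.4 turn 0.004
[[193. 437.]
 [420. 462.]]
[[193. 379.]
 [423. 403.]]
[[193. 359.]
 [423. 383.]]
```

View pics/s6.png

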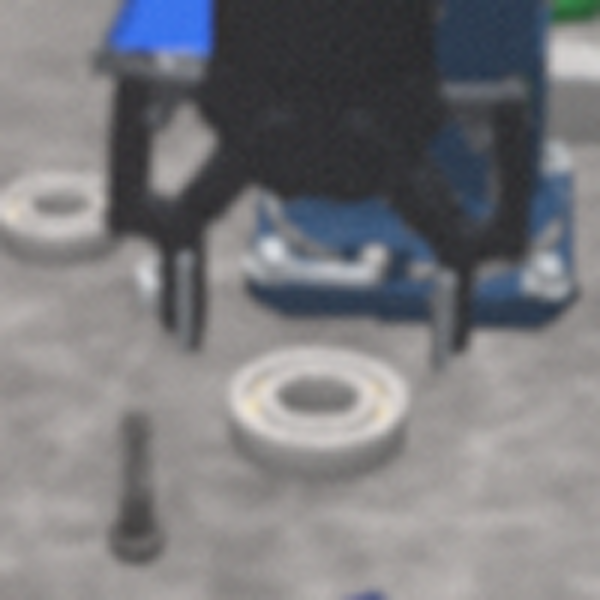

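Fingers straddle the large bearing, tips at (193,350) and (440,368), which is about 4 mm behind the TCP at this opening, so the TCP can go down to 5 mm.

step_arm:
  motion:
    - {"claw": 80, "delta_pos": [-0.5, -1, 10], "turn": 0}
    - {"claw": 80, "delta_pos": [0, 0, 10], "turn": 0}
    - {"claw": 80, "delta_pos": [0, 0, 6], "turn": 0}
    - {"claw": 80, "delta_pos": [0, 0, 0], "turn": 0}
    - {"claw": 50, "delta_pos": [0, 0, 0], "turn": 0}
    - {"claw": 50, "delta_pos": [0, 0, 0], "turn": 0}
    - {"claw": 50, "delta_pos": [0, 0, 0], "turn": 0}
    - {"claw": 50, "delta_pos": [0, 0, 0], "turn": 0}
  force: 40

```text
clock: 10.4
eef_pos: [390.7, 343.2, 4.9]
tcp_rot: [3.142, 0.0, 1.626]
contact_force: [-1.1, -0.3, 2.8]
opening: 0.698
grasp_force: 43.3
```

step_arm:
  motion:
    - {"claw": 50, "delta_pos": [0, 0, 0], "turn": 0}
    - {"claw": 50, "delta_pos": [0, 0, 0], "turn": 0}
    - {"claw": 50, "delta_pos": [0, 0, -3], "turn": 0}
    - {"claw": 50, "delta_pos": [0, 0, -7], "turn": 0}
    - {"claw": 50, "delta_pos": [0, 0, -10], "turn": 0}
    - {"claw": 50, "delta_pos": [0, 0, -20], "turn": 0}
    - {"claw": 50, "delta_pos": [0, 0, -10], "turn": 0}
    - {"claw": 50, "delta_pos": [0, 0, 0], "turn": 0}

```text
clock: 11.07
eef_pos: [392.2, 344.4, 57.2]
tcp_rot: [3.138, -0.003, 1.626]
contact_force: [0.5, 1.1, -2.1]
opening: 0.699
grasp_force: 44.1
```

```bash
python3 - <<'E'
from h import *; from rig import *
togo(479.8,12.9,200,1.623)
f=grab_frame("side"); crop(f,265,180,365,280,5,"pics/s7.png")
E
```

```text
t 11.07 p [392.2 344.4  57.2] rpy [ 3.138e+00 -3.000e-03  1.626e+00] F [ 0.5  1.1 -2.1] open 59.7 grip 44.1
yaw 1.626 tool delta -335.8 69.3 -142.8 turn 0.003
yaw 1.623 tool delta -335.6 70.2 -142.8 turn 0.003
```

View pics/s7.png

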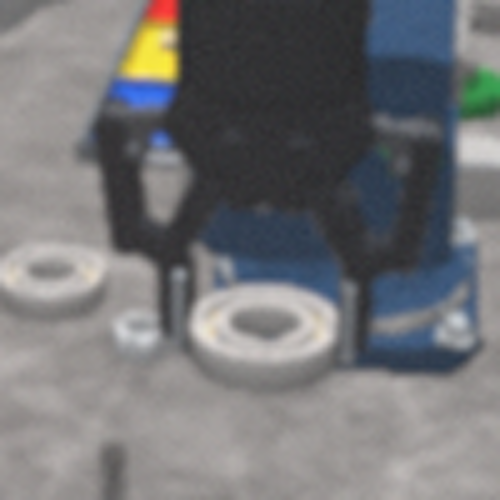

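The bearing is held level between the pads (crop 265,325). Lifting and carrying it over the vise.

step_arm:
  motion:
    - {"claw": 50, "delta_pos": [0, 0, -15], "turn": 0}
    - {"claw": 50, "delta_pos": [0, 0, -25], "turn": 0}
    - {"claw": 50, "delta_pos": [0, 0, -28], "turn": 0}
    - {"claw": 50, "delta_pos": [0, 0, -28], "turn": 0}
    - {"claw": 50, "delta_pos": [0, 0, -28], "turn": 0}
    - {"claw": 50, "delta_pos": [0, 0, -20], "turn": 0}
    - {"claw": 50, "delta_pos": [-12, 2.5, -10], "turn": 0}
    - {"claw": 50, "delta_pos": [-24, 5, 0], "turn": 0}

```text
clock: 11.78
eef_pos: [401.1, 309.2, 210.4]
tcp_rot: [3.138, -0.003, 1.628]
contact_force: [0.7, -0.0, -2.3]
opening: 0.697
grasp_force: 44.4
```

step_arm:
  motion:
    - {"claw": 50, "delta_pos": [-30, 6, 0], "turn": 0}
    - {"claw": 50, "delta_pos": [-30, 6, 0], "turn": 0}
    - {"claw": 50, "delta_pos": [-30, 6, 0], "turn": 0}
    - {"claw": 50, "delta_pos": [-30, 6, 0], "turn": 0}
    - {"claw": 50, "delta_pos": [-30, 6, 0], "turn": 0}
    - {"claw": 50, "delta_pos": [-30, 6, 0], "turn": 0}
    - {"claw": 50, "delta_pos": [-30, 6, 0], "turn": 0}
    - {"claw": 50, "delta_pos": [-30, 6, 0], "turn": 0}

```text
clock: 12.45
eef_pos: [460.5, 68.5, 207.5]
tcp_rot: [-3.14, 0.0, 1.626]
contact_force: [-0.2, 0.9, -3.2]
opening: 0.697
grasp_force: 44.4
```

step_arm:
  motion:
    - {"claw": 50, "delta_pos": [-28, 6, 0], "turn": 0}
    - {"claw": 50, "delta_pos": [-20, 5, 10], "turn": 0}
    - {"claw": 50, "delta_pos": [-10, 3, 20], "turn": 0}
    - {"claw": 50, "delta_pos": [0, 0, 25], "turn": 0}
    - {"claw": 50, "delta_pos": [0, 0, 25], "turn": 0}
    - {"claw": 50, "delta_pos": [0, 0, 25], "turn": 0}
    - {"claw": 50, "delta_pos": [0, 0, 15], "turn": 0}
    - {"claw": 50, "delta_pos": [0, 0, 0], "turn": 0}

```text
clock: 13.12
eef_pos: [475.1, 12.8, 84.8]
tcp_rot: [-3.134, -0.0, 1.626]
contact_force: [-0.4, -0.0, -2.5]
opening: 0.703
grasp_force: 44.4
```

```bash
python3 - <<'E'
from h import *; togo(479.8,12.9,12,1.623)
E
```

```text
t 13.12 p [475.1  12.8  84.8] rpy [-3.134 -0.     1.626] F [-0.4 -0.  -2.5] open 60.1 grip 44.4
yaw 1.626 tool delta -0.2 4.7 72.8 turn 0.003
yaw 1.623 tool delta -0.2 4.7 72.8 turn 0.003
```

step_arm:
  motion:
    - {"claw": 50, "delta_pos": [0, 2, 15], "turn": 0}
    - {"claw": 50, "delta_pos": [0, 0, 18], "turn": 0}
    - {"claw": 50, "delta_pos": [0, 0, 15], "turn": 0}
    - {"claw": 50, "delta_pos": [0, 0, 9], "turn": 0}
    - {"claw": 50, "delta_pos": [0, 0, 4], "turn": 0}
    - {"claw": 50, "delta_pos": [0, 0, 0], "turn": 0}
    - {"claw": 50, "delta_pos": [0, 0, 0], "turn": 0}

```text
clock: 13.7
eef_pos: [480.7, 13.5, 28.1]
tcp_rot: [3.141, 0.0, 1.626]
contact_force: [0.1, 0.7, -1.1]
opening: 0.702
grasp_force: 44.4
```

```bash
python3 - <<'E'
from h import *; togo(479.8,12.9,12,1.623)
E
```

```text
t 13.7 p [480.7  13.5  28.1] rpy [3.141 0.    1.626] F [ 0.1  0.7 -1.1] open 59.9 grip 44.4
yaw 1.626 tool delta -0.6 -1.0 16.1 turn 0.003
yaw 1.623 tool delta -0.6 -1.0 16.1 turn 0.003
```

step_arm:
  motion:
    - {"claw": 50, "delta_pos": [-0.5, -1, 6], "turn": 0}
    - {"claw": 50, "delta_pos": [0, 0, 5], "turn": 0}
    - {"claw": 50, "delta_pos": [0, 0, 3.5], "turn": 0}
    - {"claw": 50, "delta_pos": [0, 0, 1.2], "turn": 0}
    - {"claw": 50, "delta_pos": [0, 0, 0], "turn": 0}
    - {"claw": 50, "delta_pos": [0, 0, 0], "turn": 0}

```text
clock: 14.2
eef_pos: [479.3, 13.0, 11.9]
tcp_rot: [-3.141, 0.0, 1.626]
contact_force: [-1.4, -0.2, 1.7]
opening: 0.701
grasp_force: 44.8
```

step_arm:
  motion:
    - {"claw": 63, "delta_pos": [0, 0, 0], "turn": 0}
    - {"claw": 66, "delta_pos": [0, 0, 0], "turn": 0}
    - {"claw": 70, "delta_pos": [0, 0, 0], "turn": 0}
    - {"claw": 70, "delta_pos": [0, 0, 0], "turn": 0}
    - {"claw": 70, "delta_pos": [0, 0, -8], "turn": 0}
    - {"claw": 70, "delta_pos": [0, 0, -16], "turn": 0}
    - {"claw": 70, "delta_pos": [0, 0, -25], "turn": 0}
    - {"claw": 70, "delta_pos": [0, 0, -30], "turn": 0}

```text
clock: 14.87
eef_pos: [478.3, 13.0, 91.2]
tcp_rot: [-3.139, -0.0, 1.626]
contact_force: [-0.2, -0.4, -0.1]
opening: 0.821
grasp_force: 0.0
```

```bash
python3 - <<'E'
from h import *; togo(523.5,456.5,200,1.623)
E
```

```text
t 14.87 p [478.3  13.   91.2] rpy [-3.139 -0.     1.626] F [-0.2 -0.4 -0.1] open 70.1 grip 0.0
yaw 1.626 tool delta 440.3 69.5 -108.8 turn 0.003
yaw 1.623 tool delta 440.5 68.3 -108.8 turn 0.003
```

step_arm:
  motion:
    - {"claw": 36, "delta_pos": [0, 0, -30], "turn": 0}
    - {"claw": 36, "delta_pos": [0, 0, -30], "turn": 0}
    - {"claw": 36, "delta_pos": [5, 1, -30], "turn": 0}
    - {"claw": 36, "delta_pos": [15, 2.5, -25], "turn": 0}
    - {"claw": 36, "delta_pos": [25, 4, -10], "turn": 0}
    - {"claw": 36, "delta_pos": [34, 5.5, 0], "turn": 0}
    - {"claw": 36, "delta_pos": [36, 5.5, 0], "turn": 0}
    - {"claw": 36, "delta_pos": [36, 5.5, 0], "turn": 0}

```text
clock: 15.53
eef_pos: [495.1, 166.5, 217.1]
tcp_rot: [3.14, -0.0, 1.625]
contact_force: [0.1, -0.4, 0.4]
opening: 0.421
grasp_force: 0.0
```

step_arm:
  motion:
    - {"claw": 36, "delta_pos": [36, 5.5, 0], "turn": 0}
    - {"claw": 36, "delta_pos": [36, 5.5, 0], "turn": 0}
    - {"claw": 36, "delta_pos": [36, 5.5, 0], "turn": 0}
    - {"claw": 36, "delta_pos": [36, 5.5, 0], "turn": 0}
    - {"claw": 36, "delta_pos": [36, 5.5, 0], "turn": 0}
    - {"claw": 36, "delta_pos": [36, 5.5, 0], "turn": 0}
    - {"claw": 36, "delta_pos": [30, 5, 0], "turn": 0}
    - {"claw": 36, "delta_pos": [20, 3, 5], "turn": 0}

```text
clock: 16.2
eef_pos: [521.6, 436.3, 212.3]
tcp_rot: [3.14, -0.002, 1.627]
contact_force: [0.4, -0.0, -0.0]
opening: 0.423
grasp_force: 0.0
```

```bash
python3 - <<'E'
from h import *; togo(523.5,456.5,100,1.623)
E
```

```text
t 16.2 p [521.6 436.3 212.3] rpy [ 3.140e+00 -2.000e-03  1.627e+00] F [ 0.4 -0.  -0. ] open 36.1 grip 0.0
yaw 1.627 tool delta 20.0 3.0 112.3 turn 0.004
yaw 1.623 tool delta 20.0 2.9 112.3 turn 0.004
```

step_arm:
  motion:
    - {"claw": 36, "delta_pos": [12, 1.5, 15], "turn": 0}
    - {"claw": 36, "delta_pos": [5, 1, 25], "turn": 0}
    - {"claw": 36, "delta_pos": [0, 0, 25], "turn": 0}
    - {"claw": 36, "delta_pos": [0, 0, 20], "turn": 0}
    - {"claw": 36, "delta_pos": [0, 0, 10], "turn": 0}
    - {"claw": 36, "delta_pos": [0, 0, 0], "turn": 0}
    - {"claw": 36, "delta_pos": [0, 0, 0], "turn": 0}

```text
clock: 16.78
eef_pos: [523.1, 450.1, 116.4]
tcp_rot: [-3.141, 0.0, 1.626]
contact_force: [0.2, 0.2, 0.9]
opening: 0.423
grasp_force: 0.0
```

```bash
python3 - <<'E'
from h import *; from rig import *
togo(523.5,456.5,36,1.623)
f=grab_frame("side"); crop(f,195,200,295,300,6,"pics/s8.png")
p=sense()["eef_pos"]
print(((proj(f,[[p[0],p[1],p[2]-5],[p[0],p[1],68],[p[0],p[1],8]])-[195,200])*6).round(0))
E
```

```text
t 16.78 p [523.1 450.1 116.4] rpy [-3.141  0.     1.626] F [0.2 0.2 0.9] open 36.1 grip 0.0
yaw 1.626 tool delta 6.4 0.8 80.4 turn 0.003
yaw 1.623 tool delta 6.4 0.8 80.4 turn 0.003
[[252. 260.]
 [260. 385.]
 [271. 547.]]
```

View pics/s8.png

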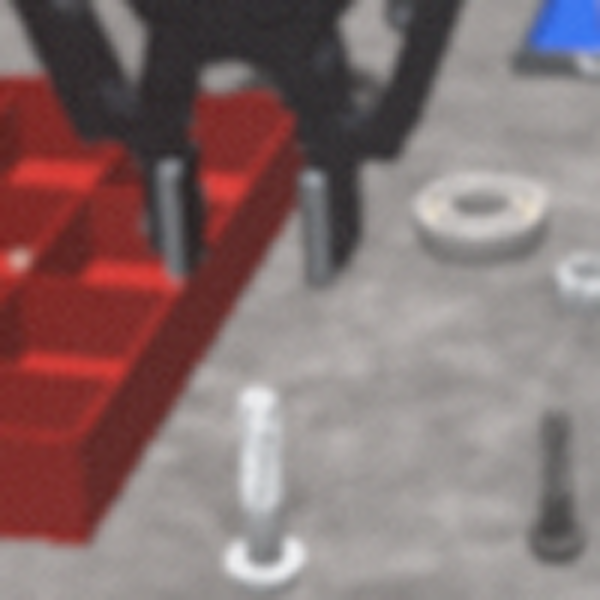

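Bolt tip at crop (258,395), head at (265,558), about 6 mm further +y as expected. The case wall is clear of the far finger. Descending.

step_arm:
  motion:
    - {"claw": 36, "delta_pos": [6.5, 0.5, 0], "turn": 0}
    - {"claw": 36, "delta_pos": [0, 0, 0], "turn": 0}
    - {"claw": 36, "delta_pos": [0, 0, 15], "turn": 0}
    - {"claw": 36, "delta_pos": [0, 0, 20], "turn": 0}
    - {"claw": 36, "delta_pos": [0, 0, 20], "turn": 0}
    - {"claw": 36, "delta_pos": [0, 0, 15], "turn": 0}
    - {"claw": 36, "delta_pos": [0, 0, 8], "turn": 0}
    - {"claw": 36, "delta_pos": [0, 0, 0], "turn": 0}

```text
clock: 17.5
eef_pos: [522.4, 456.1, 36.3]
tcp_rot: [-3.14, 0.001, 1.626]
contact_force: [0.8, -0.1, -1.3]
opening: 0.422
grasp_force: 0.0
```

step_arm:
  motion:
    - {"claw": 20, "delta_pos": [0, 0, 0], "turn": 0}
    - {"claw": 5, "delta_pos": [0, 0, 0], "turn": 0}
    - {"claw": 5, "delta_pos": [0, 0, 0], "turn": 0}
    - {"claw": 5, "delta_pos": [0, 0, 0], "turn": 0}
    - {"claw": 5, "delta_pos": [0, 0, 0], "turn": 0}
    - {"claw": 5, "delta_pos": [0, 0, 0], "turn": 0}
  force: 40

```text
clock: 18.0
eef_pos: [523.9, 457.2, 39.1]
tcp_rot: [3.14, -0.001, 1.626]
contact_force: [-0.1, 0.6, 6.4]
opening: 0.126
grasp_force: 39.3
```

step_arm:
  motion:
    - {"claw": 5, "delta_pos": [0, 0, 0], "turn": 0}
    - {"claw": 5, "delta_pos": [0, 0, -5], "turn": 0}
    - {"claw": 5, "delta_pos": [0, 0, -10], "turn": 0}
    - {"claw": 5, "delta_pos": [0, 0, -20], "turn": 0}
    - {"claw": 5, "delta_pos": [0, 0, -25], "turn": 0}
    - {"claw": 5, "delta_pos": [0, 0, -20], "turn": 0}
    - {"claw": 5, "delta_pos": [0, 0, -10], "turn": 0}
    - {"claw": 5, "delta_pos": [0, 0, 0], "turn": 0}

```text
clock: 18.67
eef_pos: [524.3, 457.6, 131.1]
tcp_rot: [3.138, -0.003, 1.626]
contact_force: [0.6, 0.2, -0.7]
opening: 0.13
grasp_force: 39.0
```

```bash
python3 - <<'E'
from h import *; from rig import *
togo(489.6,-175.6,45,1.623)
f=grab_frame("side"); crop(f,195,180,295,280,5,"pics/s9.png")
E
```

```text
t 18.67 p [524.3 457.6 131.1] rpy [ 3.138e+00 -3.000e-03  1.626e+00] F [ 0.6  0.2 -0.7] open 11.1 grip 39.0
yaw 1.626 tool delta -630.4 -69.5 86.1 turn 0.003
yaw 1.623 tool delta -630.6 -67.7 86.1 turn 0.003
```

View pics/s9.png

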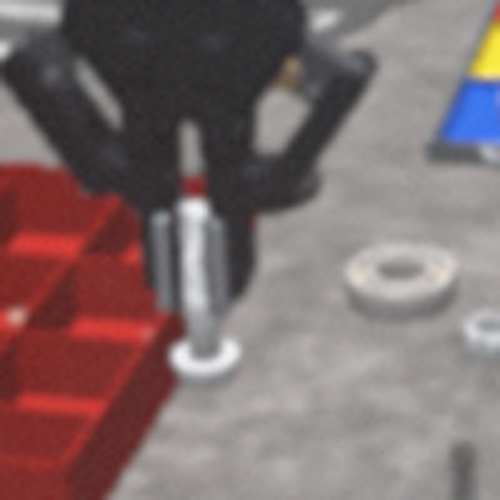

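Bolt held upright, head at crop (205,355). Lifting and carrying it to the red bay.

step_arm:
  motion:
    - {"claw": 5, "delta_pos": [0, 0, -15], "turn": 0}
    - {"claw": 5, "delta_pos": [0, 0, -25], "turn": 0}
    - {"claw": 5, "delta_pos": [0, 0, -30], "turn": 0}
    - {"claw": 5, "delta_pos": [-8, -1, -25], "turn": 0}
    - {"claw": 5, "delta_pos": [-18, -2, -15], "turn": 0}
    - {"claw": 5, "delta_pos": [-28, -3, 0], "turn": 0}
    - {"claw": 5, "delta_pos": [-35, -4, 0], "turn": 0}
    - {"claw": 5, "delta_pos": [-35, -4, 0], "turn": 0}

```text
clock: 19.38
eef_pos: [515.0, 330.7, 236.3]
tcp_rot: [-3.14, 0.001, 1.627]
contact_force: [0.7, -0.8, -0.5]
opening: 0.127
grasp_force: 39.0
```

step_arm:
  motion:
    - {"claw": 5, "delta_pos": [-35, -4, 0], "turn": 0}
    - {"claw": 5, "delta_pos": [-35, -4, 0], "turn": 0}
    - {"claw": 5, "delta_pos": [-35, -4, 0], "turn": 0}
    - {"claw": 5, "delta_pos": [-35, -4, 0], "turn": 0}
    - {"claw": 5, "delta_pos": [-35, -4, 0], "turn": 0}
    - {"claw": 5, "delta_pos": [-35, -4, 0], "turn": 0}
    - {"claw": 5, "delta_pos": [-35, -4, 0], "turn": 0}
    - {"claw": 5, "delta_pos": [-35, -4, 0], "turn": 0}

```text
clock: 20.05
eef_pos: [498.1, 49.0, 236.4]
tcp_rot: [-3.139, 0.0, 1.626]
contact_force: [0.9, 0.6, -0.6]
opening: 0.131
grasp_force: 39.0
```

step_arm:
  motion:
    - {"claw": 5, "delta_pos": [-35, -4, 0], "turn": 0}
    - {"claw": 5, "delta_pos": [-35, -4, 0], "turn": 0}
    - {"claw": 5, "delta_pos": [-35, -4, 0], "turn": 0}
    - {"claw": 5, "delta_pos": [-35, -4, 0], "turn": 0}
    - {"claw": 5, "delta_pos": [-28, -3, 5], "turn": 0}
    - {"claw": 5, "delta_pos": [-18, -2, 10], "turn": 0}
    - {"claw": 5, "delta_pos": [-8, -1, 15], "turn": 0}
    - {"claw": 5, "delta_pos": [0, 0, 15], "turn": 0}

```text
clock: 20.72
eef_pos: [487.3, -146.0, 191.2]
tcp_rot: [-3.14, -0.0, 1.624]
contact_force: [-1.5, 1.2, -1.1]
opening: 0.125
grasp_force: 39.0
```

```bash
python3 - <<'E'
from h import *; from rig import *
togo(489.6,-175.6,46,1.623)
E
```

```text
t 20.72 p [ 487.3 -146.   191.2] rpy [-3.14  -0.     1.624] F [-1.5  1.2 -1.1] open 10.7 grip 39.0
yaw 1.624 tool delta -29.7 0.8 145.2 turn 0.001
yaw 1.623 tool delta -29.7 0.8 145.2 turn 0.001
```

step_arm:
  motion:
    - {"claw": 5, "delta_pos": [-15, 0.5, 20], "turn": 0}
    - {"claw": 5, "delta_pos": [-13, 0, 25], "turn": 0}
    - {"claw": 5, "delta_pos": [0, 0, 25], "turn": 0}
    - {"claw": 5, "delta_pos": [0, 0, 25], "turn": 0}
    - {"claw": 5, "delta_pos": [0, 0, 20], "turn": 0}
    - {"claw": 5, "delta_pos": [0, 0, 10], "turn": 0}
    - {"claw": 5, "delta_pos": [0, 0, 0], "turn": 0}
    - {"claw": 5, "delta_pos": [0, 0, 0], "turn": 0}

```text
clock: 21.38
eef_pos: [489.6, -171.9, 67.3]
tcp_rot: [-3.14, -0.001, 1.626]
contact_force: [0.2, -0.1, -0.4]
opening: 0.127
grasp_force: 39.0
```

```bash
python3 - <<'E'
from h import *; from rig import *
togo(489.6,-175.6,46,1.623)
E
```

```text
t 21.38 p [ 489.6 -171.9   67.3] rpy [-3.140e+00 -1.000e-03  1.626e+00] F [ 0.2 -0.1 -0.4] open 10.9 grip 39.0
yaw 1.626 tool delta -3.7 -0.2 21.3 turn 0.003
yaw 1.623 tool delta -3.7 -0.2 21.3 turn 0.003
```

step_arm:
  motion:
    - {"claw": 5, "delta_pos": [-3.5, 0, 5], "turn": 0}
    - {"claw": 5, "delta_pos": [0, 0, 7], "turn": 0}
    - {"claw": 5, "delta_pos": [0, 0, 5], "turn": 0}
    - {"claw": 5, "delta_pos": [0, 0, 2.5], "turn": 0}
    - {"claw": 5, "delta_pos": [0, 0, 0], "turn": 0}
    - {"claw": 5, "delta_pos": [0, 0, 0], "turn": 0}
    - {"claw": 5, "delta_pos": [0, 0, 0], "turn": 0}

```text
clock: 21.97
eef_pos: [490.5, -175.6, 48.6]
tcp_rot: [3.141, 0.0, 1.626]
contact_force: [-0.1, -0.3, -1.0]
opening: 0.125
grasp_force: 39.0
```

step_arm:
  motion:
    - {"claw": 5, "delta_pos": [0, 0, 1], "turn": 0}
    - {"claw": 5, "delta_pos": [0, 0, 1], "turn": 0}
    - {"claw": 5, "delta_pos": [0, 0, 0], "turn": 0}
    - {"claw": 5, "delta_pos": [0, 0, 0], "turn": 0}

```text
clock: 22.3
eef_pos: [490.4, -175.6, 46.4]
tcp_rot: [-3.142, -0.0, 1.626]
contact_force: [-0.4, -0.3, -1.3]
opening: 0.125
grasp_force: 39.0
```

step_arm:
  motion:
    - {"claw": 5, "delta_pos": [0, 0, 0.7], "turn": 0}
    - {"claw": 5, "delta_pos": [0, 0, 0.5], "turn": 0}
    - {"claw": 5, "delta_pos": [0, 0, 0], "turn": 0}
    - {"claw": 5, "delta_pos": [0, 0, 0], "turn": 0}

```text
clock: 22.63
eef_pos: [490.5, -175.7, 46.0]
tcp_rot: [3.141, 0.0, 1.626]
contact_force: [-2.5, 1.6, 11.0]
opening: 0.128
grasp_force: 40.3
```

Contact with the floor (11 N). Releasing gently, then retreating upwards.

step_arm:
  motion:
    - {"claw": 5, "delta_pos": [0, 0, -0.4], "turn": 0}
    - {"claw": 13, "delta_pos": [0, 0, 0], "turn": 0}
    - {"claw": 16, "delta_pos": [0, 0, 0], "turn": 0}
    - {"claw": 22, "delta_pos": [0, 0, 0], "turn": 0}
    - {"claw": 30, "delta_pos": [0, 0, 0], "turn": 0}
    - {"claw": 34, "delta_pos": [0, 0, 0], "turn": 0}
    - {"claw": 34, "delta_pos": [0, 0, -8], "turn": 0}
    - {"claw": 34, "delta_pos": [0, 0, -20], "turn": 0}

```text
clock: 23.3
eef_pos: [488.7, -175.0, 72.3]
tcp_rot: [-3.138, -0.002, 1.626]
contact_force: [-0.6, 0.1, -0.4]
opening: 0.396
grasp_force: 0.0
```

step_arm:
  motion:
    - {"claw": 34, "delta_pos": [0, 0, -30], "turn": 0}
    - {"claw": 34, "delta_pos": [0, 0, -30], "turn": 0}
    - {"claw": 34, "delta_pos": [0, 0, -30], "turn": 0}
    - {"claw": 34, "delta_pos": [0, 0, -30], "turn": 0}
    - {"claw": 34, "delta_pos": [0, 0, -20], "turn": 0}
    - {"claw": 34, "delta_pos": [15, 0, 0], "turn": 0}
    - {"claw": 34, "delta_pos": [30, 0, 0], "turn": 0}
    - {"claw": 34, "delta_pos": [36, 0, 0], "turn": 0}

```text
clock: 23.97
eef_pos: [486.2, -95.1, 214.8]
tcp_rot: [3.14, 0.001, 1.623]
contact_force: [0.5, 0.1, -0.8]
opening: 0.397
grasp_force: 0.0
```

step_arm:
  motion:
    - {"claw": 34, "delta_pos": [36, 0, 0], "turn": 0}
    - {"claw": 34, "delta_pos": [36, 0, 0], "turn": 0}
    - {"claw": 34, "delta_pos": [36, 0, 0], "turn": 0}
    - {"claw": 34, "delta_pos": [36, 0, 0], "turn": 0}
    - {"claw": 34, "delta_pos": [36, 0, 0], "turn": 0}
    - {"claw": 34, "delta_pos": [36, 0, 0], "turn": 0}
    - {"claw": 34, "delta_pos": [36, 0, 0], "turn": 0}
    - {"claw": 34, "delta_pos": [36, 0, 0], "turn": 0}

```text
clock: 24.63
eef_pos: [469.6, 194.6, 214.3]
tcp_rot: [3.141, -0.0, 1.626]
contact_force: [0.9, -0.0, 0.8]
opening: 0.4
grasp_force: 0.0
```

step_arm:
  motion:
    - {"claw": 34, "delta_pos": [36, 0, 0], "turn": 0}
    - {"claw": 34, "delta_pos": [36, 0, 0], "turn": 0}
    - {"claw": 34, "delta_pos": [30, 0, 0], "turn": 0}
    - {"claw": 34, "delta_pos": [15, 0, 0], "turn": 0}
    - {"claw": 34, "delta_pos": [0, 0, 0], "turn": 0}

```text
clock: 25.05
eef_pos: [463.4, 312.3, 214.0]
tcp_rot: [3.141, -0.001, 1.629]
contact_force: [0.1, 0.2, -0.5]
opening: 0.403
grasp_force: 0.0
```

```bash
python3 - <<'E'
from h import *; from rig import *
f=grab_frame("top"); pickle.dump(f,open("tE.pkl","wb")); crop(f,340,145,480,215,5.7,"pics/tE.png")
E
```

```text
(no output)
```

View pics/tE.png

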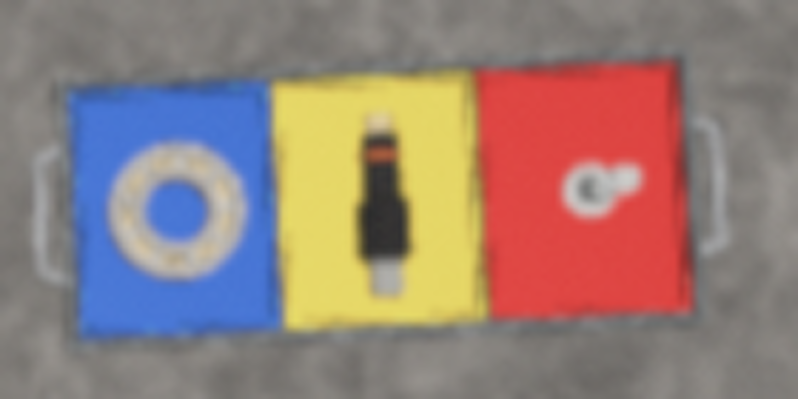

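```bash
python3 - <<'E'
from h import *
f=load("tE.pkl")
for n,x,y,z,c in [("bear",178,210,23,(479.8,12.9)),("brass",378,112,17,(484.4,-81.8)),("plug",387,297,17,(484.4,-81.8)),("sens",382.5,204.5,17,(484.4,-81.8)),("head",590,190,15,(489.6,-175.6)),("tip",627,178,75,(489.6,-175.6))]:
    X=back(f,x/5.7+340-.4,y/5.7+145-.4,z); print(n,X.round(1),(X[:2]-c).round(1))
E
```

```text
bear [478.2  12.   23. ] [-1.6 -0.9]
brass [524.7 -80.4  17. ] [40.3  1.4]
plug [439.2 -84.2  17. ] [-45.2  -2.4]
sens [481.9 -82.3  17. ] [-2.5 -0.5]
head [ 489.3 -177.5   15. ] [-0.3 -1.9]
tip [ 488.  -176.4   75. ] [-1.6 -0.8]
```

All three parts are within about 3 mm of their bay centres and the bolt is upright. The non-kit parts looked unmoved in the last side views, and the arm is clear, so I'm handing in.

```bash
python3 -c "
from rig import *; print(sign_off())"
```

```text
the job is handed in; nothing more can be done
None
```

The kit is made up and handed in at about 25 s of the 88 s: by the last picture, the large bearing (blue), the sensor lengthwise (yellow) and the silver bolt upright on its head (red) each lie within about 3 mm of their bay's centre, and the small bearing and dark bolt were never touched; sign-off returned no verdict.

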